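# Dry a rinsed spray-gun cup on its peg

### The job

Without lifting it, slide the drying stand across the bench until its round foot is wholly inside the yellow ring in front of the blower. Then take the rinsed metal cup from its rest, turn it upside down and lower it (do not drop it) over the stand's peg until its rim sits flat on the foot, with the stand still inside the ring. Leave the other things on the bench where they are.

Things in the scene. Friction and masses are not known exactly. Their poses are not given: they have to be found in the camera images.
- stand: loose drying stand, 0.8 kg: a dark steel disc foot 140 mm in diameter and 18 mm thick with an orange peg upright in its centre; the peg is 38 mm in diameter for its lower 16 mm, then tapers to 22 mm at its top, 66 mm above the bench (48 mm above the foot). Origin: centre of the foot's underside; z up
- mark: yellow ring painted flat on the bench, 170 mm inner and 188 mm outer diameter, in front of the blower: the stand's place. Origin: its centre, on the bench
- cup: bare metal spray-gun cup, 0.12 kg: cylinder of 58 mm outer diameter, 70 mm long, wall 3 mm, one end open; a brass spigot (21 mm wide) sticks 14 mm out of its closed end. Origin: centre of the closed end's outer face; z runs along the cup towards the mouth. At first it lies on its side on the rest, axis level 42 mm above the bench, mouth roughly away from the robot
- cup_rim (a point): centre of the cup's open mouth, in the plane of the rim, 70 mm from the cup's origin along its z axis
- cradle: fixed rest on which the cup lies: wooden plate 60 x 46 x 8 mm with two black rubber rods along its x axis, their tops 17 mm above the bench, 42 mm over their outer sides. Origin: centre of its underside; x is the direction in which the cup's mouth points
- blower: fixed low grey blower box beyond the ring, 90 x 200 mm and 80 mm high (a red button on top rises to 90 mm), its black slots facing the ring. Origin: centre of its underside, 190 mm from the ring's centre
- paint_tin: bystander: tin with a green band, 74 mm diameter, 85 mm high, upright. Origin: centre of its underside
- tape_roll: bystander: roll of blue tape lying flat, 90 mm outer diameter, 24 mm high. Origin: centre of its underside
- spray_can: bystander: upright white spray can with a blue band and red cap, 66 mm diameter, 190 mm high. Origin: centre of its underside
- battery: bystander: black and red tool battery, 120 x 75 mm, 66 mm high. Origin: centre of its underside
- screwdriver: bystander: red-handled screwdriver lying near the right edge of the work area, about 200 mm long and under 35 mm high. Origin: under its middle; x along it
- wrench: bystander: steel wrench lying near the left edge of the work area, under 15 mm high. Origin: under its middle; x along it
Mind the look-alikes: they are no part of the job. Leave any blue look-alike of the cup alone. Leave any green look-alike of the stand alone.

How it is judged:
On the way, in this order (a step that is already met when the one before it is completed fails the run):
1. the stand has been slid inside the ring (centres within 16 mm) and stands still there, the cup not yet at it (horizontal distance between stand and mark below 0.016 m and linear speed of stand below 0.02 m/s and horizontal distance between cup and stand above 0.1 m), for 0.2 s.
2. the cup is upside down over the peg, its rim flat on the stand's foot (horizontal distance between each of cup, cup_rim and stand below 0.012 m and angle between cup's own z axis and vertical above 3.04 rad and z of cup_rim in the frame of stand below 0.022 m), for 0.2 s.
At the end, for the whole second after the job is handed in: The stand is inside the ring (its centre within 16 mm of the ring's), the cup is upside down over the peg (upright axis within about 6 degrees, within 12 mm of the peg's axis), its rim down on the foot to within 4 mm, and both are at rest (all of step 2 and horizontal distance between stand and mark below 0.016 m and linear speed of each of cup, stand below 0.02 m/s); the robot touches nothing.
It fails at once if the stand is lifted more than 12 mm off the bench or tipped over by more than 15 degrees (height (world z) of stand above 0.012 m or angle between stand's own z axis and vertical above 0.26 rad).
It fails at once if the cup is dropped on the peg (faster than 0.6 m/s with its rim over the foot, less than 60 mm above it) (horizontal distance between cup_rim and stand below 0.03 m and z of cup_rim in the frame of stand below 0.078 m and linear speed of cup above 0.6 m/s).
It fails at once if a bystander is shifted by more than 30 mm (distance of any of paint_tin, tape_roll, spray_can, battery, screwdriver, wrench from where it was at the start of the episode above 0.03 m).
It also fails if it takes over 64 s, if anything falls off the work surface, if the arm or the gripper's body presses on something with over 40 N, if the wrist force passes 120 N, or if a joint passes its speed limit or range.

### The arm

A 6-joint arm with a two-finger parallel gripper is mounted at the origin on the work surface. World frame = base frame: x ahead of the robot, y to its left, z up, the work surface at z = 0. Lengths are in m, angles in rad, forces in N, time in s.
With the tool pointing down it reaches from about 0.375 to 0.975 m from the base axis. Payload 3.8 kg.
Tool frame: the origin (TCP) lies between the finger pads; the fingertips stand 25 mm ahead of it and the grasp point (between the pads) lies 6 mm ahead of it; z points along the fingers, x is the direction in which the jaws open and shut, and the axes are right-handed (so a half turn about z gives the same grasp; the last joint's range is limited). The gripper opens to 88 mm and grips with 3 to 60 N. Pads are 18 mm wide; open, the fingers measure 123 mm over their backs; the gripper's body (75 mm by 187 mm) begins 45 mm behind the grasp point.
Start: joints at [1.198, 0.264, 1.604, -0, 1.274, -0.037], TCP at [0.222, 0.637, 0.264] pointing down, gripper open.
Joint ranges: [-2.63, 2.63], [-0.94, 2.18], [0.31, 2.57], [-1.31, 4.45], [0, 2.66], [-2.55, 2.55]. Speed limits (rad/s): [2.57, 2.57, 3.14, 3.14, 3.14, 3.14].

### API

Orientations are given as a unit quaternion [w, x, y, z].
In Python, from cell import bot gives the robot as it stands.
- The arm moves only by the shell command python3 -m pendant 'ROWS' [FORCE]. ROWS is JSON, a list of rows, each a list of 7 numbers: the finger opening in m, from 0 to 0.0881, then the shift along the tool's x, y, z in m, then the turn, a rotation vector about the tool's x, y, z in rad. A call has 1 to 5 rows; each row is the pose to reach, as a shift and turn from the pose measured when the call began, along the tool's axes at that moment; what a row does not reach only later rows make up. A row lasts 1/10 s, in which the tool goes at most 50 mm and 8.59 degrees, less where a joint would pass 70% of its speed; a pose out of reach is approached as far as the arm can. A call with a gripper value outside its range is refused whole. The fingers move at their own pace and stop on an object; FORCE is the grip in N (left out, the last holds). Time passes only in rows, so rows that repeat a pose let the fingers close. It gives the time, the measured TCP pose, the force and the opening at its end, in the units of the state.
- bot.get_state(): the state, without advancing time (a new reading comes with each control period).
- bot.grab_frame(name): name is "scene" or "top"; returns (picture, depth): 400x640x3 uint8, blue, green, red; 400x640 float32, m along the optical axis (not along the pixel's ray), 0 where there is no reading.
- bot.camera_params(name): a dict with "fx", "fy", "cx", "cy" (pixels), "R" (3x3) and "t" (3): a world point X has camera coordinates R X + t. Camera axes: x right, y down, z forward; pixel columns grow to the right and rows downward; lengths in m; the calibration is good to about 2 mm. A picture is of the moment at which its call begins. camera_params takes no time and is no camera call.
- bot.finish_job(): hands the job in, once; it reports no verdict.
Trained networks look in the newest picture that a camera, given by its name, has taken for a name from the list of things; names that differ only in an ending like _2 or _b are one class to them, and where a whole thing is asked for, a point or a joint stands for the part that bears it (a point fixed in the world has none). Each returns a list of dicts, best first, with "conf" (0 to 1); they miss things now and then, are a little off and sometimes report something else, mostly with a low value. They report only what shows in the picture. A call takes as long as a camera call. They do not tell look-alikes from the thing itself.
- bot.look_for(target, camera): "extent" ([left, top, width, height] in pixels, round what is visible of it).
The state is a dict: "clock": time; "joint_positions": joint angles; "joint_vel": joint speeds; "joint_torque": joint torques, N m; "tool_pos": TCP position; "tcp_rot": TCP orientation; "ft_force": force on the tool from outside, world axes, zero at the start; "torque": the same for the moment, N m; "finger_gap": finger opening in m.
Only numpy, scipy, OpenCV 4.12 (cv2) and the standard library are available. Lean on these libraries where they do the work, as an engineer would, in place of code of your own. Each camera call takes 0.05 s, during which the arm holds its last target. There are 200 camera calls.

## Working session

There is one attempt and no reset: what is moved stays moved. The work goes in short steps, Python scripts to look and compute and a shell command to move; the robot and the scene stay as the last step left them, time stands still between calls to the robot, and variables do not carry over. Pictures are saved under pics/ and viewed, about 8 in all and at most 12, crops included, and the job is handed in when it is done.

```bash
mkdir -p pics; ls; cat > h.py <<'E'
import numpy as np, cv2
from cell import bot
from scipy.spatial.transform import Rotation as Ro
def cloud(cam):
    im,d=bot.grab_frame(cam); p=bot.camera_params(cam)
    v,u=np.mgrid[0:400,0:640]
    c=np.stack([(u-p['cx'])/p['fx']*d,(v-p['cy'])/p['fy']*d,d],-1)
    X=(c-np.array(p['t']))@np.array(p['R'])
    X[d==0]=np.nan
    return im,X
def tool():
    s=bot.get_state(); q=s['tcp_rot']; return np.array(s['tool_pos']),Ro.from_quat([q[1],q[2],q[3],q[0]]),s
E
python3 - <<'E'
from h import *
for c in ('top','scene'):
    im,X=cloud(c); cv2.imwrite(f'pics/{c}0.png',im); np.save(f'{c}0.npy',X)
    for n in ('stand','mark','cup','cradle','blower','paint_tin','tape_roll','spray_can','battery','screwdriver','wrench'):
        for r in bot.look_for(n,c)[:3]:
            l,t,w,h=r['extent']; u,v=int(l+w/2),int(t+h/2)
            print(c,n,round(r['conf'],2),np.round(r['extent']),X[min(v,399),min(u,639)].round(3))
p,R,s=tool(); print(p,R.as_matrix().round(3),s['clock'])
E
```

```text
pics
top stand 0.96 [399. 199.  37.  35.] [ 0.501 -0.31   0.057]
top stand 0.56 [406. 256.  43.  43.] [ 0.294 -0.339  0.064]
top mark 0.78 [299. 180.  51.  52.] [0.541 0.006 0.007]
top cup 0.95 [225. 203.  30.  24.] [0.493 0.288 0.065]
top cup 0.9 [250. 247.  27.  23.] [0.347 0.204 0.06 ]
top blower 0.63 [293. 132.  60.  32.] [0.731 0.014 0.076]
top paint_tin 0.81 [247. 134.  23.  29.] [0.718 0.235 0.092]
top tape_roll 0.9 [208. 155.  30.  24.] [ 0.679  0.374 -0.006]
top tape_roll 0.21 [166. 178.  29.  30.] [0.545 0.464 0.157]
top spray_can 0.85 [165. 179.  31.  30.] [0.541 0.466 0.159]
top battery 0.79 [459. 175.  30.  37.] [ 0.585 -0.502  0.059]
top screwdriver 0.63 [458. 227.  12.  55.] [ 0.379 -0.474  0.026]
top screwdriver 0.56 [299. 178.  51.  53.] [0.546 0.006 0.002]
top wrench 0.62 [180. 221.  17.  48.] [0.39  0.475 0.004]
scene stand 0.69 [192. 140.  44.  33.] [ 0.306 -0.336  0.023]
scene stand 0.64 [186. 184.  51.  46.] [ 0.524 -0.317  0.032]
scene mark 0.59 [292. 191.  64.  49.] [ 0.539  0.006 -0.001]
scene mark 0.33 [290. 238.  84.  53.] [0.765 0.011 0.081]
scene cup 0.98 [374. 151.  26.  29.] [nan nan nan]
scene cup 0.96 [407. 178.  31.  29.] [0.514 0.286 0.063]
scene cradle 0.57 [478. 165.  41.  58.] [0.582 0.471 0.126]
scene cradle 0.54 [409. 197.  13.  14.] [0.508 0.279 0.009]
scene blower 0.79 [290. 241.  84.  49.] [0.769 0.013 0.082]
scene blower 0.66 [405. 182.  30.  28.] [0.526 0.282 0.059]
scene paint_tin 0.92 [408. 237.  31.  41.] [0.754 0.24  0.084]
scene tape_roll 0.76 [444. 236.  35.  29.] [0.678 0.376 0.002]
scene spray_can 0.58 [478. 165.  39.  57.] [0.581 0.469 0.125]
scene battery 0.77 [121. 203.  38.  47.] [ 0.619 -0.485  0.067]
scene screwdriver 0.65 [155. 154.  21.  49.] [ 0.385 -0.479  0.011]
scene wrench 0.6 [452. 158.  30.  40.] [0.401 0.467 0.003]
[0.22241786 0.63727788 0.26368032] [[ 0.33   0.944 -0.   ]
 [ 0.944 -0.33  -0.   ]
 [-0.    -0.    -1.   ]] 1.2
```

View pics/top0.png

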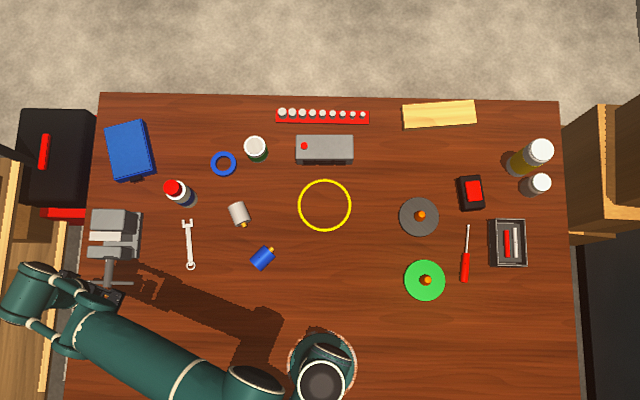

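View pics/scene0.png

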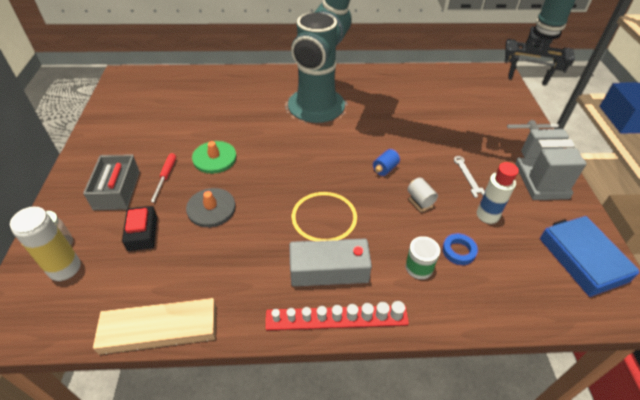

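The steel stand is at top px (418,216), the ring at (324,205), and the metal cup at (238,213) with its spigot at (243,225). The green stand and blue cup are the look-alikes. Next I'll refine these by colour and geometry.

```bash
cat >> h.py <<'E'
def plane(cam,uv,z):
    p=bot.camera_params(cam); R=np.array(p['R']); t=np.array(p['t']); uv=np.atleast_2d(uv).astype(float)
    d=np.c_[(uv[:,0]-p['cx'])/p['fx'],(uv[:,1]-p['cy'])/p['fy'],np.ones(len(uv))]@R
    C=-R.T@t; return C+d*((z-C[2])/d[:,2])[:,None]
def mask(im,lo,hi,box):
    m=cv2.inRange(cv2.cvtColor(im,cv2.COLOR_BGR2HSV),lo,hi); k=np.zeros_like(m); l,t,r,b=box; k[t:b,l:r]=1; return m*k
def hull(m):
    v,u=np.nonzero(m); return cv2.convexHull(np.c_[u,v].astype(np.int32))[:,0]
def circ(P):
    A=np.c_[2*P[:,:2],np.ones(len(P))]; s=np.linalg.lstsq(A,(P[:,:2]**2).sum(1),rcond=None)[0]
    return s[:2].round(4),np.sqrt(s[2]+s[0]**2+s[1]**2).round(4)
E
cat > m.py <<'E'
from h import *
for c,rb,sb,cb in (('top',(290,170,360,240),(392,190,445,242),(222,195,256,232)),('scene',(285,185,365,245),(180,180,242,230),(402,172,442,215))):
    im=cv2.imread(f'pics/{c}0.png'); X=np.load(f'{c}0.npy')
    m=mask(im,(22,120,120),(35,255,255),rb); v,u=np.nonzero(m); print(c,'ring',circ(plane(c,np.c_[u,v],0)))
    m=mask(im,(0,0,30),(179,75,140),sb); m=cv2.morphologyEx(m,cv2.MORPH_OPEN,np.ones((3,3))); print('foot',circ(plane(c,hull(m),.018)))
    m=mask(im,(3,150,120),(18,255,255),sb); v,u=np.nonzero(m); print('peg',len(u),plane(c,[[u.mean(),v.mean()]],.045).round(4))
    l,t,r,b=cb; P=X[t:b,l:r].reshape(-1,3); s=(P[:,2]>.045)&(P[:,2]<.08); Q=P[s]; print('cup',len(Q),Q.mean(0).round(4),np.nanmax(Q[:,2]))
    w,V=np.linalg.eigh(np.cov(Q[:,:2].T)); d=V[:,1]; print('axis az',np.degrees(np.arctan2(d[1],d[0])),np.sqrt(w))
    cv2.imwrite(f'pics/cup_{c}.png',cv2.resize(im[t-8:b+8,l-8:r+8],None,fx=8,fy=8,interpolation=cv2.INTER_NEAREST))
a=cv2.imread('pics/cup_top.png');b=cv2.imread('pics/cup_scene.png')
o=np.zeros((max(a.shape[0],b.shape[0]),a.shape[1]+b.shape[1],3),np.uint8);o[:a.shape[0],:a.shape[1]]=a;o[:b.shape[0],a.shape[1]:]=b;print(o.shape,a.shape);cv2.imwrite('pics/cups.png',o)
E
python3 m.py
```

```text
top ring (array([0.5444, 0.006 ]), np.float64(0.0897))
foot (array([ 0.5067, -0.3217]), np.float64(0.0684))
peg 1504 [[ 0.5088 -0.3159  0.045 ]]
cup 375 [0.4947 0.2925 0.0634] 0.07811688578915608
axis az -156.45321315200613 [0.01570302 0.02244665]
scene ring (array([0.5413, 0.0056]), np.float64(0.0898))
foot (array([ 0.5124, -0.3222]), np.float64(0.072))
peg 158 [[ 0.5136 -0.3225  0.045 ]]
cup 390 [0.5051 0.2882 0.0632] 0.07573701482418423
axis az -149.26396770464422 [0.01460719 0.02127585]
(472, 848, 3) (424, 400, 3)
```

View pics/cups.png

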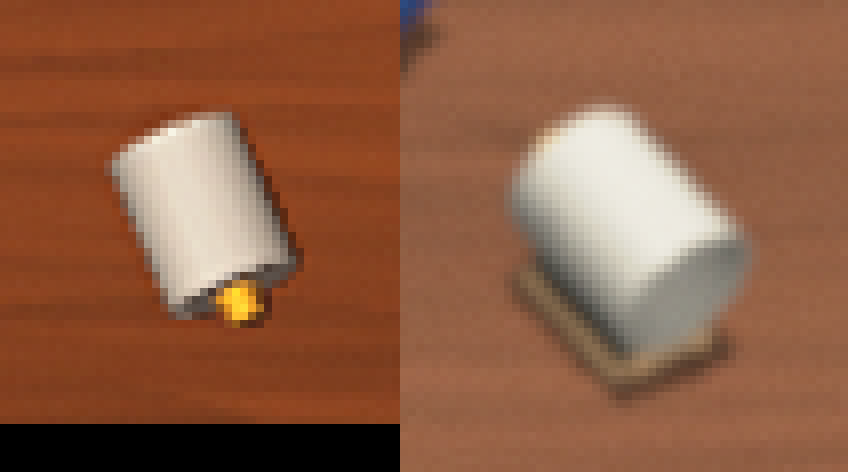

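```bash
python3 - <<'E'
from h import *
a=plane('top',[[239.7,213.8],[244,224.7]],.042); print(a, np.degrees(np.arctan2(*(a[0]-a[1])[[1,0]])))
c=np.array([[110,165],[235,112],[297,262],[180,318]])/8+[214,187]; a=plane('top',c,.042); print(a)
for i,j in((3,0),(2,1)): print(np.degrees(np.arctan2(*(a[j]-a[i])[[1,0]])))
E
python3 -m pendant '[[0.08,-0.137,0.195,0,0,0,0],[0.08,-0.137,0.195,0,0,0,0],[0.08,-0.137,0.195,0,0,0,0],[0.08,-0.137,0.195,0,0,0,0],[0.08,-0.137,0.195,0,0,0,0]]'
python3 -m pendant '[[0.08,-0.137,0.195,0,0,0,0],[0.08,-0.137,0.195,0,0,0,0],[0.08,-0.137,0.195,0,0,0,0],[0.08,-0.137,0.195,0,0,0,0],[0.08,-0.137,0.195,0,0,0,0]]'
python3 -m pendant '[[0.08,-0.179,0.066,0,0,0,0],[0.08,-0.179,0.066,0,0,0,0],[0.08,-0.179,0.066,0,0,0,0],[0.08,-0.179,0.066,0,0,0,0],[0.08,-0.179,0.066,0,0,0,0]]'
```

```text
[[0.49750958 0.29395949 0.042     ]
 [0.4601158  0.27712417 0.042     ]] 24.238087186858642
[[0.51810814 0.33630639 0.042     ]
 [0.54252167 0.28382044 0.042     ]
 [0.4777576  0.25367385 0.042     ]
 [0.4524772  0.3023431  0.042     ]]
27.36107345469315
24.961189176500746
clock: 1.7
tool_pos: [0.3626, 0.4414, 0.2639]
tcp_rot: [0.0, 0.816, 0.579, 0.0]
ft_force: [0.5, 1.0, 0.1]
finger_gap: 0.0797
clock: 2.2
tool_pos: [0.5026, 0.2455, 0.2644]
tcp_rot: [0.001, 0.816, 0.578, 0.001]
ft_force: [1.3, 0.2, -0.6]
finger_gap: 0.08
clock: 2.7
tool_pos: [0.5057, 0.0502, 0.2647]
tcp_rot: [0.001, 0.817, 0.576, 0.0]
ft_force: [0.1, 0.1, 0.6]
finger_gap: 0.08
```

```bash

python3 -m pendant '[[0.08,-0.175,0.063,0,0,0,0],[0.08,-0.175,0.063,0,0,0,0],[0.08,-0.175,0.063,0,0,0,0],[0.08,-0.175,0.063,0,0,0,0],[0.08,-0.175,0.063,0,0,0,0]]'
python3 -m pendant '[[0.08,-0.175,0.063,0,0,0,0],[0.08,-0.175,0.063,0,0,0,0],[0.08,-0.175,0.063,0,0,0,0],[0.08,-0.175,0.063,0,0,0,0],[0.08,-0.175,0.063,0,0,0,0]]'
python3 - <<'E'
from h import *
im,X=cloud('scene')
m=mask(im,(3,150,120),(18,255,255),(180,180,242,230)); v,u=np.nonzero(m); print(len(u),plane('scene',[[u.mean(),v.mean()]],.042))
p,R,s=tool();print(p,R.as_matrix().round(3))
cv2.imwrite('pics/s1.png',cv2.resize(im[100:260,120:320],None,fx=4,fy=3.7))
E
```

```text
clock: 3.2
tool_pos: [0.5064, -0.1392, 0.2654]
tcp_rot: [0.002, 0.819, 0.574, 0.0]
ft_force: [-0.2, -0.0, 0.5]
finger_gap: 0.0796
clock: 3.7
tool_pos: [0.5066, -0.3282, 0.2659]
tcp_rot: [0.003, 0.82, 0.573, -0.0]
ft_force: [0.3, 0.9, 0.6]
finger_gap: 0.0799
156 [[ 0.51286244 -0.32308705  0.042     ]]
[ 0.5065334  -0.32586745  0.26567448] [[ 0.343  0.939  0.003]
 [ 0.939 -0.343 -0.003]
 [-0.002  0.004 -1.   ]]
```

View pics/s1.png

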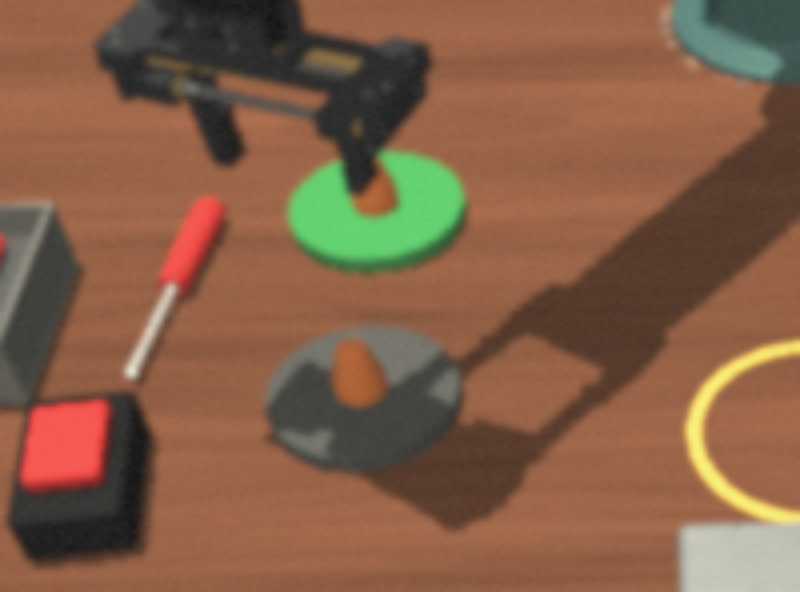

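```bash

python3 -m pendant '[[0.08,0.005,0.002,0.05,0,0,0],[0.08,0.005,0.002,0.1,0,0,0],[0.08,0.005,0.002,0.15,0,0,0],[0.08,0.005,0.002,0.18,0,0,0],[0.08,0.005,0.002,0.195,0,0,0]]'
python3 -m pendant '[[0.08,0,0,0.01,0,0,0],[0.08,0,0,0.02,0,0,0],[0.08,0,0,0.02,0,0,0]]'
python3 - <<'E'
from h import *
p,R,s=tool();print(p,s['ft_force'])
E
python3 -m pendant '[[0.05,0,0,0,0,0,0],[0.045,0,0,0,0,0,0],[0.03,0,0,0,0,0,0],[0.03,0,0,0,0,0,0],[0.03,0,0,0,0,0,0]]' 8
python3 -m pendant '[[0.03,0,0,0,0,0,0],[0.03,0,0,0,0,0,0],[0.03,0,0,0,0,0,0]]' 8
```

```text
clock: 4.25
tool_pos: [0.509, -0.3183, 0.0668]
tcp_rot: [-0.001, 0.819, 0.574, -0.001]
ft_force: [-0.4, 0.2, -0.2]
finger_gap: 0.0802
clock: 4.55
tool_pos: [0.5093, -0.3177, 0.0467]
tcp_rot: [-0.002, 0.819, 0.574, -0.0]
ft_force: [-0.4, 0.2, 0.3]
finger_gap: 0.08
[ 0.50927261 -0.31769666  0.0467312 ] [-0.38608084  0.22639659  0.34183143]
clock: 5.05
tool_pos: [0.5095, -0.3193, 0.0476]
tcp_rot: [-0.0, 0.818, 0.575, -0.001]
ft_force: [-2.2, -6.2, 1.3]
finger_gap: 0.0423
clock: 5.35
tool_pos: [0.5094, -0.3198, 0.0477]
tcp_rot: [0.0, 0.818, 0.575, -0.001]
ft_force: [-1.8, -4.1, -0.8]
finger_gap: 0.0376
```

```bash

python3 -m pendant '[[0.03,0.015,-0.0037,0,0,0,0],[0.03,0.035,-0.0087,0,0,0,0],[0.03,0.06,-0.0148,0,0,0,0],[0.03,0.085,-0.021,0,0,0,0],[0.03,0.106,-0.0262,0,0,0,0]]' 12
python3 - <<'E'
from h import *
im,X=cloud('scene');cv2.imwrite('pics/s2.png',cv2.resize(im[100:260,120:320],None,fx=3,fy=3))
p,R,s=tool(); print(p,s['ft_force'],R.inv().apply(np.array([.543,.006,.0475])-p))
E
```

```text
clock: 5.85
tool_pos: [0.5209, -0.2102, 0.0477]
tcp_rot: [0.001, 0.818, 0.575, -0.001]
ft_force: [0.3, -4.3, -1.6]
finger_gap: 0.0371
[ 0.52107813 -0.20706626  0.04767995] [0.44936236 6.46696582 0.84549439] [ 0.20785208 -0.05172271  0.0003239 ]
```

View pics/s2.png

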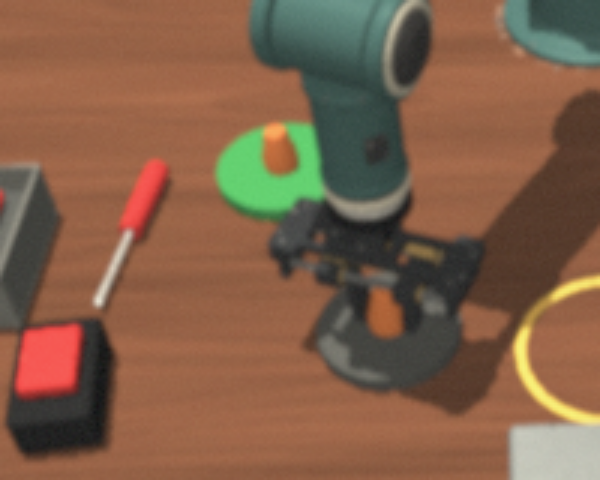

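The stand is held by its peg and slides with the gripper, with the foot flat at crop (390,340). I'll slide it the remaining 0.208/-0.052.

```bash

python3 -m pendant '[[0.03,0.02,-0.005,0,0,0,0],[0.03,0.045,-0.011,0,0,0,0],[0.03,0.07,-0.0175,0,0,0,0],[0.03,0.095,-0.0237,0,0,0,0],[0.03,0.12,-0.03,0,0,0,0]]'
python3 -m pendant '[[0.03,0.02,-0.005,0,0,0,0],[0.03,0.045,-0.011,0,0,0,0],[0.03,0.065,-0.0162,0,0,0,0],[0.03,0.08,-0.02,0,0,0,0],[0.03,0.085,-0.021,0,0,0,0]]'
python3 - <<'E'
from h import *
im,X=cloud('scene')
p,R,s=tool(); print(p,s['ft_force'],R.inv().apply(np.array([.543,.006,.0475])-p))
box=(270,180,380,245)
m=mask(im,(22,120,120),(35,255,255),box); v,u=np.nonzero(m); print('ring',circ(plane('scene',np.c_[u,v],0)))
m=mask(im,(3,150,100),(18,255,255),box); v,u=np.nonzero(m); print('peg',len(u))
cv2.imwrite('pics/s3.png',cv2.resize(im[140:260,250:410],None,fx=5,fy=5))
E
```

```text
clock: 6.4
tool_pos: [0.5334, -0.0837, 0.0477]
tcp_rot: [-0.001, 0.818, 0.575, -0.001]
ft_force: [-0.3, -4.3, -0.4]
finger_gap: 0.0374
clock: 6.9
tool_pos: [0.5423, 0.0042, 0.0477]
tcp_rot: [-0.001, 0.818, 0.575, -0.001]
ft_force: [-1.1, -5.2, 0.5]
finger_gap: 0.037
[0.54241326 0.00458538 0.04775173] [-1.37390466  2.01450452  1.60793126] [1.52976026e-03 7.41306925e-05 2.51227271e-04]
ring (array([0.5415, 0.0046]), np.float64(0.0891))
peg 197
```

View pics/s3.png

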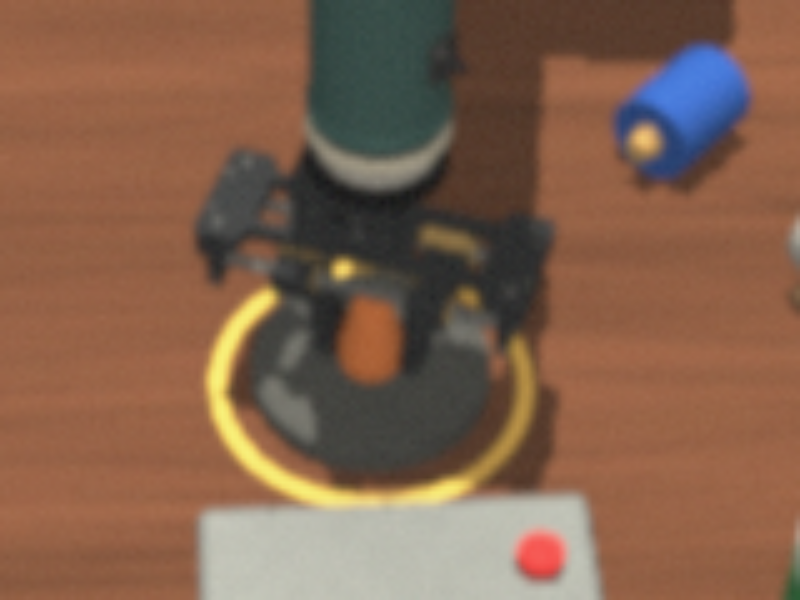

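```bash

python3 -m pendant '[[0.06,0,0,0,0,0,0],[0.08,0,0,0,0,0,0],[0.08,0,0,0,0,0,0],[0.08,0,0,0,0,0,0],[0.08,0,0,0,0,0,0]]'
python3 -m pendant '[[0.08,0,0,-0.02,0,0,0],[0.08,0,0,-0.06,0,0,0],[0.08,0,0,-0.11,0,0,0],[0.08,0,0,-0.15,0,0,0],[0.08,0,0,-0.16,0,0,0]]'
cat >> h.py <<'E'
def go(P,Rt):
    p,R,s=tool(); rv=(R.inv()*Rt).as_rotvec(); print('shift',R.inv().apply(np.array(P)-p).round(4),'rv',rv.round(4),np.degrees(np.linalg.norm(rv)).round(1),'j',np.round(s['joint_positions'],3),'p',p.round(4))
def frame(az,tilt,flip=1):
    m=np.array([np.cos(az),np.sin(az),0]); z=np.sin(tilt)*m+np.cos(tilt)*np.array([0,0,-1.]); x=flip*np.array([-np.sin(az),np.cos(az),0])
    return Ro.from_matrix(np.c_[x,np.cross(z,x),z]),z
E
python3 - <<'E'
from h import *
Rt,z=frame(np.radians(25),np.radians(45)); g=np.array([.498,.293,.042])
go(g-.13*z,Rt)
E
```

```text
clock: 7.45
tool_pos: [0.5424, 0.0043, 0.0477]
tcp_rot: [-0.001, 0.818, 0.575, -0.001]
ft_force: [-0.4, -0.5, -1.0]
finger_gap: 0.0752
clock: 7.95
tool_pos: [0.546, 0.0039, 0.2138]
tcp_rot: [0.002, 0.818, 0.575, 0.003]
ft_force: [-0.2, 0.3, 0.7]
finger_gap: 0.0802
shift [ 0.1906 -0.2089  0.079 ] rv [-0.7363  0.3067 -0.7405] 62.4 j [-3.900e-02  5.400e-02  1.941e+00  1.000e-03  1.140e+00 -1.264e+00] p [0.546  0.0039 0.2138]
```

```bash

python3 -m pendant '[[0.08,0.04,-0.04,0,-0.09,0.04,-0.09],[0.08,0.08,-0.085,0,-0.18,0.08,-0.18],[0.08,0.12,-0.13,0,-0.27,0.11,-0.27],[0.08,0.16,-0.175,0,-0.36,0.15,-0.36],[0.08,0.19,-0.209,0,-0.45,0.19,-0.45]]'
python3 - <<'E'
from h import *
Rt,z=frame(np.radians(25),np.radians(45)); g=np.array([.498,.293,.042])
go(g-.13*z,Rt)
# stand & ring & cup re-measured with a clear view
im,X=cloud('top'); cv2.imwrite('pics/top1.png',im)
m=mask(im,(22,120,120),(35,255,255),(290,170,360,240)); v,u=np.nonzero(m); print('ring',circ(plane('top',np.c_[u,v],0)))
im2,X=cloud('scene'); cv2.imwrite('pics/scene1.png',im2)
m=mask(im2,(22,120,120),(35,255,255),(285,185,365,245)); v,u=np.nonzero(m); print('ring',circ(plane('scene',np.c_[u,v],0)))
for c,i,b in (('top',im,(305,185,345,225)),('scene',im2,(300,180,350,230))):
    m=mask(i,(3,140,60),(18,255,255),b); n,l,st,ce=cv2.connectedComponentsWithStats(m); print(c,st[1:].tolist())
    m=mask(i,(0,0,30),(179,75,140),(292,175,360,240)); m=cv2.morphologyEx(m,cv2.MORPH_OPEN,np.ones((3,3))); print('foot',circ(plane(c,hull(m),.018)))
o=np.hstack([cv2.resize(im[170:245,285:365],None,fx=5,fy=5),cv2.resize(im2[170:245,285:365],None,fx=5,fy=5)]);cv2.imwrite('pics/st.png',o)
E
```

```text
clock: 8.45
tool_pos: [0.4273, 0.2271, 0.2124]
tcp_rot: [0.13, 0.645, 0.724, 0.208]
ft_force: [1.3, 0.1, -0.4]
finger_gap: 0.08
shift [ 0.0222 -0.0457  0.0669] rv [-0.2816  0.116  -0.289 ] 24.1 j [ 0.505 -0.346  2.359 -0.174  0.651 -1.069] p [0.4273 0.2271 0.2124]
ring (array([0.5444, 0.0061]), np.float64(0.0897))
ring (array([0.5414, 0.0056]), np.float64(0.0897))
top [[305, 185, 1, 1, 1], [305, 185, 16, 14, 59], [327, 185, 18, 18, 70], [343, 185, 2, 2, 3], [319, 198, 11, 12, 97], [327, 205, 18, 20, 72], [305, 211, 15, 14, 58], [343, 223, 2, 2, 3], [305, 224, 1, 1, 1], [322, 224, 1, 1, 1]]
foot (array([0.5415, 0.0057]), np.float64(0.0683))
scene [[304, 181, 1, 1, 1], [309, 181, 1, 1, 1], [314, 180, 1, 2, 2], [318, 180, 2, 2, 2], [324, 180, 1, 1, 1], [331, 181, 1, 1, 1], [337, 181, 1, 1, 1], [307, 183, 1, 1, 1], [326, 183, 1, 1, 1], [334, 182, 1, 1, 1], [345, 182, 1, 1, 1], [303, 184, 1, 1, 1], [327, 185, 1, 1, 1], [329, 185, 1, 1, 1], [334, 185, 1, 1, 1], [347, 184, 1, 1, 1], [302, 186, 1, 1, 1], [307, 186, 1, 1, 1], [312, 186, 1, 1, 1], [322, 186, 1, 1, 1], [341, 187, 1, 1, 1], [348, 187, 1, 1, 1], [304, 188, 1, 1, 1], [320, 188, 1, 1, 1], [329, 188, 2, 1, 2], [333, 188, 1, 1, 1], [311, 190, 1, 1, 1], [310, 191, 40, 10, 52], [345, 191, 1, 1, 1], [349, 191, 1, 1, 1], [301, 193, 1, 1, 1], [303, 192, 2, 1, 2], [300, 193, 9, 6, 11], [319, 198, 11, 18, 168], [300, 205, 1, 1, 1], [348, 206, 2, 3, 3], [300, 227, 3, 3, 5], [346, 226, 4, 4, 7]]
foot (array([0.5488, 0.005 ]), np.float64(0.0705))
```

View pics/st.png

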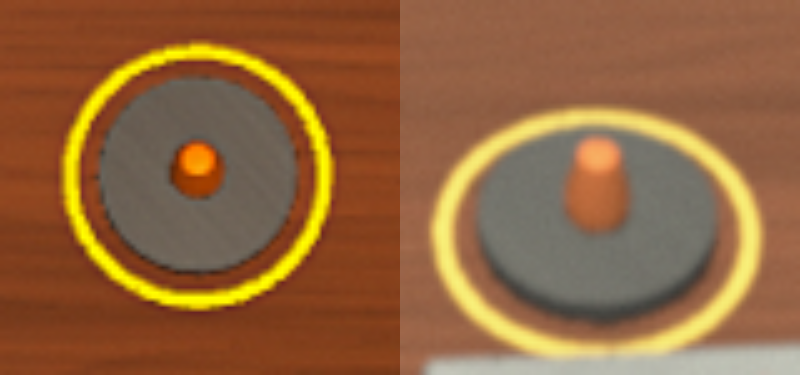

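```bash

python3 -m pendant '[[0.08,0.008,-0.015,0.02,-0.09,0.04,-0.09],[0.08,0.015,-0.03,0.045,-0.19,0.08,-0.19],[0.08,0.022,-0.0457,0.0669,-0.2816,0.116,-0.289],[0.08,0.022,-0.0457,0.0669,-0.2816,0.116,-0.289],[0.08,0.022,-0.0457,0.0669,-0.2816,0.116,-0.289]]'
python3 - <<'E'
from h import *
Rt,z=frame(np.radians(25),np.radians(45)); g=np.array([.498,.293,.042])
go(g-.006*z,Rt)
print(plane('top',[[324.6,202]],.066),plane('scene',[[324.6,200.6]],.066))
im,X=cloud('scene'); cv2.imwrite('pics/s4.png',cv2.resize(im[100:240,340:500],None,fx=4,fy=4))
E
```

```text
clock: 9.05
tool_pos: [0.4236, 0.2668, 0.1366]
tcp_rot: [0.199, 0.495, 0.785, 0.313]
ft_force: [0.6, -0.7, 0.0]
finger_gap: 0.0801
shift [-0.008  -0.0084  0.1166] rv [-0.0255 -0.0027  0.0078] 1.5 j [ 0.568 -0.264  2.57  -0.835  0.118 -0.651] p [0.4236 0.2668 0.1366]
[[0.54047959 0.00364415 0.066     ]] [[0.54250529 0.00624892 0.066     ]]
```

View pics/s4.png

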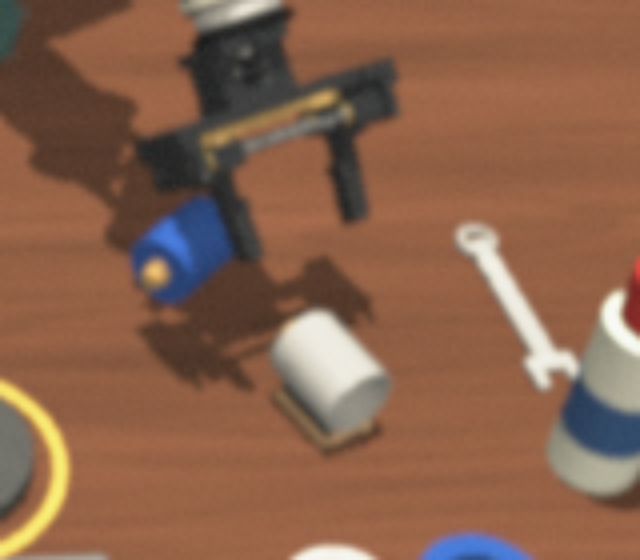

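```bash
cat > k.py <<'E'
from h import *
from scipy.optimize import fsolve
D=[]
def add(p,j,phi): D.append((np.hypot(p[0],p[1]),p[2],j[1],j[2],phi))
add([.22242,.63728,.26368],[0,.264,1.604],np.pi); add([.546,.0039,.2138],[0,.054,1.941],np.pi)
q=Ro.from_quat([.645,.724,.208,.13]); ph=np.arccos(q.as_matrix()[2,2]); add([.4273,.2271,.2124],[0,-.346,2.359],ph)
p,R,s=tool(); ph=np.arccos(R.as_matrix()[2,2])
add(p,s['joint_positions'],ph)
A=[];b=[]
for r,z,j2,j3,f in D:
    e=j2+j3
    A+=[[1,0,np.sin(j2),np.sin(e),np.sin(f)],[0,1,np.cos(j2),np.cos(e),np.cos(f)]]; b+=[r,z]
x,res,rk,sv=np.linalg.lstsq(np.array(A),np.array(b),rcond=None); print(x.round(3),rk,sv.round(2),(np.array(A)@x-b).round(4))
a,h,l1,l2,L=x
def ik(r,z,f):
    wr,wz=r-a-L*np.sin(f),z-h-L*np.cos(f); d2=wr**2+wz**2
    c=(d2-l1**2-l2**2)/2/l1/l2
    j3=np.arccos(np.clip(c,-1,1)); j2=np.arctan2(wr,wz)-np.arctan2(l2*np.sin(j3),l1+l2*np.cos(j3)); return np.round([j2,j3,f-j2-j3],3)
for t in (30,40,45,50,55,60):
    T=np.radians(t); P=np.pi/2-T
    print(t,'pick',ik(.577-.006*np.sin(T),.042+.006*np.cos(T),np.pi-T),'place',ik(.542-.006*np.sin(P),.053+.006*np.cos(P),np.pi-P),'place+60',ik(.542-.006*np.sin(P),.113+.006*np.cos(P),np.pi-P))
E
python3 k.py
```

```text
[0.012 0.237 0.51  0.555 0.304] 5 [3.67 2.47 0.58 0.23 0.1 ] [ 0.0007 -0.0006 -0.0009  0.0004  0.0011 -0.0002 -0.0009  0.0004]
30 pick [0.124 2.342 0.152] place [ 0.192  2.65  -0.747] place+60 [-0.036  2.649 -0.518]
40 pick [ 0.121  2.441 -0.118] place [ 0.076  2.591 -0.398] place+60 [-0.109  2.573 -0.194]
45 pick [ 0.137  2.484 -0.265] place [ 0.046  2.551 -0.241] place+60 [-0.121  2.527 -0.05 ]
50 pick [ 0.167  2.522 -0.42 ] place [ 0.03   2.507 -0.094] place+60 [-0.119  2.478  0.085]
55 pick [ 0.212  2.554 -0.584] place [0.028 2.459 0.044] place+60 [-0.107  2.426  0.212]
60 pick [ 0.272  2.578 -0.756] place [0.037 2.408 0.173] place+60 [-0.086  2.372  0.332]
```

```bash
cat > fk.py <<'E'
from h import *
from scipy.optimize import least_squares
a,h,l1,l2,L=.012,.237,.51,.555,.304
LO=np.array([-2.63,-.94,.31,-1.31,0.,-2.55]);HI=np.array([2.63,2.18,2.57,4.45,2.66,2.55])
def fk(j):
    e=Ro.from_euler
    R1=e('z',j[0]); R2=R1*e('y',j[1]); R3=R2*e('y',j[2]); R5=R3*e('z',j[3])*e('y',j[4]); R=R5*e('z',j[5])
    p=R1.apply([a,0,h])+R2.apply([0,0,l1])+R3.apply([0,0,l2])+R.apply([0,0,L])
    return p,R*Ro.from_euler('z',OFF)
OFF=np.pi
def ik(P,Rt,j0,reg=0):
    def f(j):
        p,R=fk(j); return np.r_[(p-P)*10,(R.inv()*Rt).as_rotvec()*3,reg*(j-j0)]
    s=least_squares(f,np.clip(j0,LO+.03,HI-.03),bounds=(LO+.02,HI-.02)); return s.x,np.linalg.norm(f(s.x)[:6])
E
cat > c.py <<'E'
from fk import *
p,R,s=tool(); q,Q=fk(s['joint_positions']); print(p-q,(Q.inv()*R).as_rotvec(), s['joint_positions'])
j0=np.array(s['joint_positions'])
for th in (15,25,35):
  T=np.radians(th); Rp,z=frame(np.radians(25),T); g=np.array([.498,.293,.042])-.006*np.array([np.cos(.436),np.sin(.436),0])
  jp,e=ik(g-.006*z,Rp,np.array([.53,.1,2.2,0,.5,-1.4])); print(th,'pick',jp.round(2),round(e,4))
  jp2,e=ik(g-.006*z+[0,0,.2],Rp,jp); print(th,'lift',jp2.round(2),round(e,4))
  for az in (60,75,90,105,-60,-75,-90,-105):
    best=None
    for hh in (.06,.18):
      Rl,z=frame(np.radians(az),np.pi/2-T,-1)
      for j4 in (0,1.5,-1.2,3):
       for j6 in (-1.5,0,1.5):
        jl,e=ik(np.array([.5425,.005,hh])-.006*z,Rl,np.array([0,.1,2.,j4,1,j6]))
        if e<.01 : print('  ',az,hh,jl.round(2)); break
       else: continue
       break
E
python3 c.py
```

```text
[-1.07026663e-02  2.15238114e-02  5.78964936e-06] [ 0.00000000e+00  4.44089210e-16 -2.22044605e-16] [ 0.5675178  -0.26505178  2.57045224 -0.83082422  0.12006059 -0.65411606]
15 pick [ 0.55  0.18  2.19 -0.06  0.51 -1.41] 0.0
15 lift [ 0.55 -0.07  2.02 -0.04  0.93 -1.44] 0.0
   60 0.06 [-0.57  0.57  2.24  1.44  1.34 -1.23]
   60 0.18 [-0.57  0.3   2.26  1.38  1.38 -0.98]
   75 0.06 [-0.55  0.64  2.08  1.2   1.45 -1.16]
   75 0.18 [-0.55  0.41  2.1   1.19  1.53 -0.96]
   90 0.06 [-0.5   0.71  1.92  1.01  1.57 -1.12]
   90 0.18 [-0.5   0.5   1.93  1.02  1.67 -0.96]
   105 0.06 [-0.43  0.78  1.77  0.85  1.7  -1.12]
   105 0.18 [-0.43  0.59  1.78  0.87  1.81 -0.99]
   -75 0.06 [ 0.56  0.64  2.07 -1.19  1.46 -1.98]
   -75 0.18 [ 0.56  0.41  2.08 -1.17  1.54 -2.18]
   -90 0.06 [ 0.51  0.72  1.91 -1.    1.58 -2.02]
   -90 0.18 [ 0.51  0.51  1.92 -1.01  1.68 -2.18]
   -105 0.06 [ 0.44  0.78  1.76 -0.84  1.71 -2.02]
   -105 0.18 [ 0.44  0.6   1.77 -0.86  1.82 -2.15]
25 pick [ 0.56  0.13  2.3  -0.19  0.28 -1.28] 0.0
25 lift [ 0.56 -0.16  2.13 -0.08  0.74 -1.4 ] 0.0
   60 0.06 [-0.54  0.45  2.26 
[... 911 characters left out ...]
5]
   75 0.06 [-0.47  0.43  2.12  1.05  1.18 -0.94]
   75 0.18 [-0.47  0.23  2.09  0.98  1.3  -0.73]
   90 0.06 [-0.43  0.51  1.98  0.88  1.32 -0.97]
   90 0.18 [-0.43  0.33  1.95  0.85  1.46 -0.8 ]
   105 0.06 [-0.38  0.59  1.85  0.72  1.45 -1.02]
   105 0.18 [-0.38  0.42  1.82  0.72  1.6  -0.89]
   -60 0.06 [ 0.5   0.36  2.25 -1.25  1.04 -2.2 ]
   -60 0.18 [ 0.5   0.12  2.22 -1.12  1.14 -2.48]
   -75 0.06 [ 0.48  0.44  2.11 -1.04  1.19 -2.2 ]
   -75 0.18 [ 0.48  0.23  2.08 -0.97  1.31 -2.41]
   -90 0.06 [ 0.45  0.52  1.97 -0.87  1.33 -2.17]
   -90 0.18 [ 0.45  0.33  1.94 -0.84  1.47 -2.33]
   -105 0.06 [ 0.39  0.59  1.84 -0.71  1.46 -2.12]
   -105 0.18 [ 0.39  0.42  1.81 -0.71  1.61 -2.24]
```

```bash
sed -i 's/R1.apply(\[a,0,h\])/R1.apply([a,.025,h])/' fk.py; cat >> fk.py <<'E'
def rows(jt,n=None):
    p,R,s=tool(); j0=np.array(s['joint_positions']); p0,R0=fk(j0); pt,Rt=fk(jt)
    print('err',(p-p0).round(4),'now',p.round(4),j0.round(2),'to',np.round(jt,2),pt.round(4))
    n=n or int(max(np.ceil(np.degrees((R0.inv()*Rt).magnitude())/7.5),np.ceil(np.linalg.norm(pt-p0)/.04),np.ceil(np.abs(jt-j0).max()/.15)))
    J=[j0+(jt-j0)*i/n for i in range(1,n+1)]; F=[fk(j) for j in J]; b=(p0,R0)
    for i,(P,Q) in enumerate(F):
        print(np.r_[b[1].inv().apply(P-b[0]),(b[1].inv()*Q).as_rotvec()].round(3).tolist(),'z%.3f'%P[2])
        if i%5==4: b=F[i]; print('--')
T=np.radians(25); c=np.array([.498,.293,.042]); m=np.array([np.cos(.436),np.sin(.436),0]); g=c-.006*m
Rp,zp=frame(np.radians(25),T); Rl,zl=frame(np.pi/2,np.pi/2-T,-1); s0=np.array([.542,.005,0])
jpick,e1=ik(g-.006*zp,Rp,np.array([.53,.1,2.2,-.1,.5,-1.4])); jpre,e2=ik(g-.1*zp,Rp,jpick)
jlift,e3=ik(g-.006*zp+[0,0,.2],Rp,jpick)
jhigh,e4=ik(s0+[0,0,.18]-.006*zl,Rl,np.array([-.47,.41,1.94,.94,1.56,-.89])); jplace,e5=ik(s0+[0,0,.06]-.006*zl,Rl,jhigh)
E
python3 - <<'E'
from fk import *
print(e1,e2,e3,e4,e5)
for j in (jpre,jpick,jlift,jhigh,jplace): print(j.round(3))
rows(jpre)
E
```

```text
4.255111018314994e-14 1.7057827997667922e-15 2.6089140908630404e-13 1.868210968110766e-11 5.629149711644865e-11
[ 0.512 -0.102  2.324 -0.068  0.486 -1.442]
[ 0.505  0.129  2.299 -0.105  0.279 -1.408]
[ 0.505 -0.161  2.134 -0.043  0.733 -1.477]
[-0.512  0.412  1.947  0.911  1.585 -0.908]
[-0.512  0.609  1.953  0.919  1.46  -1.07 ]
err [0.0027 0.0004 0.    ] now [0.4235 0.2664 0.1367] [ 0.57 -0.27  2.57 -0.83  0.12 -0.65] to [ 0.51 -0.1   2.32 -0.07  0.49 -1.44] [0.4543 0.2726 0.1326]
[-0.012, 0.008, 0.006, 0.041, -0.038, 0.003] z0.138
[-0.02, 0.013, 0.011, 0.091, -0.063, 0.005] z0.137
[-0.024, 0.015, 0.016, 0.147, -0.072, 0.007] z0.136
[-0.024, 0.017, 0.02, 0.206, -0.066, 0.008] z0.134
[-0.018, 0.019, 0.023, 0.266, -0.042, 0.008] z0.133
--
[0.01, 0.003, 0.001, 0.057, 0.04, -0.008] z0.133
```

```bash

python3 -m pendant '[[0.08,-0.004,0.005,0.005,0.06,0,0],[0.08,-0.007,0.01,0.01,0.12,0,0],[0.08,-0.01,0.015,0.016,0.2,0,0],[0.08,-0.01,0.019,0.02,0.26,0,0],[0.08,-0.01,0.022,0.024,0.32,0,0]]'
python3 - <<'E'
from fk import *
go(g-.1*zp,Rp); go(g-.006*zp,Rp)
E
```

```text
clock: 9.6
tool_pos: [0.4586, 0.2721, 0.1362]
tcp_rot: [0.116, 0.523, 0.824, 0.184]
ft_force: [0.2, 0.3, 0.1]
finger_gap: 0.0802
shift [ 0.0023 -0.0048  0.0017] rv [ 0.0011 -0.0028  0.0029] 0.2 j [ 0.504 -0.105  2.316 -0.055  0.495 -1.464] p [0.4586 0.2721 0.1362]
shift [ 0.002  -0.0049  0.0957] rv [ 0.0011 -0.0028  0.0029] 0.2 j [ 0.504 -0.105  2.316 -0.055  0.495 -1.464] p [0.4586 0.2721 0.1362]
```

```bash

python3 -m pendant '[[0.08,0.002,-0.005,0.025,0,0,0],[0.08,0.002,-0.005,0.045,0,0,0],[0.08,0.002,-0.005,0.055,0,0,0],[0.08,0.002,-0.005,0.055,0,0,0]]'
python3 - <<'E'
from fk import *
go(g-.006*zp,Rp)
im,X=cloud('scene'); im2,_=cloud('top'); cv2.imwrite('pics/s5.png',np.hstack([cv2.resize(im[140:230,370:470],None,fx=4,fy=4),cv2.resize(im2[175:265,200:300],None,fx=4,fy=4)]))
E
```

```text
clock: 10.0
tool_pos: [0.474, 0.2812, 0.0827]
tcp_rot: [0.114, 0.524, 0.824, 0.182]
ft_force: [-0.3, -0.2, -0.5]
finger_gap: 0.0798
shift [0.0004 0.0016 0.0397] rv [-0.0027 -0.0031  0.0013] 0.2 j [ 0.505  0.025  2.315 -0.071  0.37  -1.443] p [0.474  0.2812 0.0827]
```

View pics/s5.png

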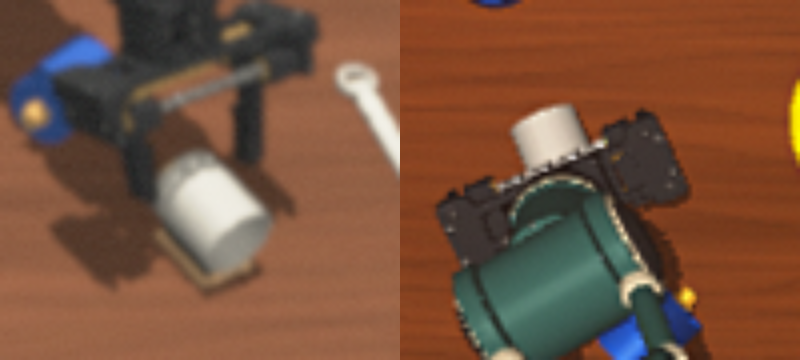

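```bash

python3 -m pendant '[[0.085,0,0.0016,0.015,0,0,0],[0.085,0,0.0016,0.03,0,0,0],[0.085,0,0.0016,0.04,0,0,0],[0.085,0,0.0016,0.04,0,0,0]]'
python3 -m pendant '[[0.075,0,0,0,0,0,0],[0.07,0,0,0,0,0,0],[0.066,0,0,0,0,0,0],[0.063,0,0,0,0,0,0],[0.061,0,0,0,0,0,0]]' 5
python3 -m pendant '[[0.059,0,0,0,0,0,0],[0.057,0,0,0,0,0,0],[0.055,0,0,0,0,0,0],[0.05,0,0,0,0,0,0],[0.05,0,0,0,0,0,0]]' 10
python3 -m pendant '[[0.05,0,0,0,0,0,0],[0.05,0,0,0,0,0,0],[0.05,0,0,0,0,0,0]]' 30
```

```text
clock: 10.5
tool_pos: [0.4909, 0.2894, 0.0483]
tcp_rot: [0.115, 0.524, 0.824, 0.183]
ft_force: [-0.1, -0.2, 0.5]
finger_gap: 0.0848
clock: 11.0
tool_pos: [0.4911, 0.2903, 0.0492]
tcp_rot: [0.115, 0.523, 0.824, 0.184]
ft_force: [-4.1, 5.3, 3.3]
finger_gap: 0.0611
clock: 11.5
tool_pos: [0.4912, 0.291, 0.0498]
tcp_rot: [0.115, 0.523, 0.824, 0.185]
ft_force: [-5.1, 4.6, 3.1]
finger_gap: 0.0589
clock: 11.8
tool_pos: [0.4911, 0.2911, 0.0498]
tcp_rot: [0.115, 0.523, 0.824, 0.185]
ft_force: [-3.8, 2.4, 2.7]
finger_gap: 0.0582
```

Gripped at 58.2 mm, which matches the cup diameter. Next I'll lift straight up (world up in tool axes ≈ y +0.42, z −0.906).

```bash

python3 -m pendant '[[0.05,0,0.008,-0.018,0,0,0],[0.05,0,0.021,-0.045,0,0,0],[0.05,0,0.038,-0.082,0,0,0],[0.05,0,0.055,-0.118,0,0,0],[0.05,0,0.068,-0.145,0,0,0]]'
python3 - <<'E'
from fk import *
im,X=cloud('scene'); im2,_=cloud('top'); cv2.imwrite('pics/s6.png',np.hstack([cv2.resize(im[110:230,350:470],None,fx=3.3,fy=3.3),cv2.resize(im2[155:275,190:310],None,fx=3.3,fy=3.3)]))
print(bot.get_state()['finger_gap']); rows(jhigh)
E
```

```text
clock: 12.3
tool_pos: [0.4918, 0.2903, 0.2123]
tcp_rot: [0.116, 0.523, 0.824, 0.185]
ft_force: [1.0, 0.5, -2.0]
finger_gap: 0.0579
0.05819692973935228
err [0.0019 0.0006 0.0003] now [0.4946 0.2918 0.2162] [ 0.5  -0.13  2.17 -0.04  0.65 -1.48] to [-0.51  0.41  1.95  0.91  1.58 -0.91] [ 5.420e-01 -4.000e-04  1.825e-01]
[-0.021, -0.012, 0.01, 0.067, 0.003, 0.118] z0.201
[-0.041, -0.024, 0.019, 0.132, 0.008, 0.236] z0.188
[-0.058, -0.036, 0.027, 0.196, 0.017, 0.355] z0.176
[-0.074, -0.048, 0.033, 0.258, 0.028, 0.473] z0.166
[-0.088, -0.059, 0.037, 0.318, 0.043, 0.591] z0.157
--
[-0.016, 0.0, 0.004, 0.061, 0.019, 0.116] z0.149
[-0.03, 0.001, 0.007, 0.122, 0.041, 0.23] z0.144
[-0.043, 0.001, 0.009, 0.183, 0.067, 0.343] z0.139
[-0.055, 0.003, 0.009, 0.243, 0.096, 0.453] z0.137
[-0.066, 0.005, 0.008, 0.303, 0.13, 0.561] z0.136
--
[-0.007, 0.007, -0.005, 0.063, 0.036, 0.104] z0.136
[-0.013, 0.015, -0.012, 0.127, 0.075, 0.205] z0.138
[-0.018, 0.023, -0.02, 0.192, 0.117, 0.302] z0.141
[-0.024, 0.032, -0.03, 0.258, 0.162, 0.396] z0.146
[-0.029, 0.042, -0.041, 0.325, 0.21, 0.485] z0.151
--
[0.002, 0.007, -0.016, 0.071, 0.048, 0.084] z0.158
[0.004, 0.014, -0.035, 0.143, 0.098, 0.162] z0.165
[0.006, 0.022, -0.055, 0.217, 0.149, 0.236] z0.174
[0.006, 0.031, -0.077, 0.293, 0.202, 0.304] z0.183
```

View pics/s6.png

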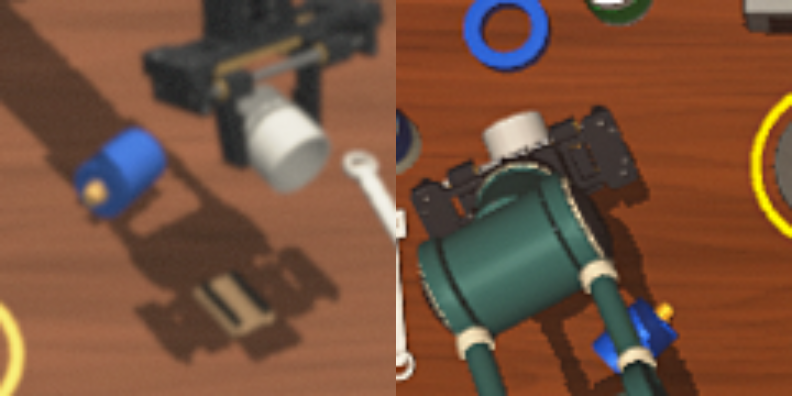

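```bash

python3 -m pendant '[[0.05,0,0.013,-0.027,0,0,0],[0.05,0,0.025,-0.054,0,0,0],[0.05,0,0.025,-0.054,0,0,0]]'
sed -i 's/s0+\[0,0,.18\]/s0+[0,0,.21]/' fk.py
python3 - <<'E'
from fk import *
rows(jhigh)
E
```

```text
clock: 12.7
tool_pos: [0.4958, 0.2918, 0.2791]
tcp_rot: [0.119, 0.523, 0.822, 0.191]
ft_force: [1.3, -0.4, -0.7]
finger_gap: 0.0581
err [0.0025 0.0009 0.0015] now [0.4958 0.2918 0.2791] [ 0.5  -0.19  2.1  -0.03  0.77 -1.49] to [-0.51  0.37  1.94  0.91  1.62 -0.87] [ 5.420e-01 -4.000e-04  2.125e-01]
[-0.02, -0.012, 0.012, 0.067, 0.007, 0.116] z0.261
[-0.038, -0.024, 0.023, 0.131, 0.017, 0.233] z0.246
[-0.055, -0.036, 0.032, 0.194, 0.028, 0.35] z0.233
[-0.07, -0.047, 0.04, 0.255, 0.042, 0.467] z0.221
[-0.084, -0.058, 0.046, 0.315, 0.059, 0.584] z0.211
--
[-0.016, 0.001, 0.006, 0.06, 0.02, 0.115] z0.202
[-0.031, 0.001, 0.01, 0.12, 0.044, 0.229] z0.194
[-0.044, 0.002, 0.013, 0.18, 0.07, 0.341] z0.189
[-0.057, 0.004, 0.014, 0.239, 0.1, 0.452] z0.185
[-0.069, 0.006, 0.015, 0.297, 0.134, 0.561] z0.182
--
[-0.008, 0.008, -0.004, 0.062, 0.036, 0.105] z0.181
[-0.015, 0.016, -0.01, 0.124, 0.074, 0.207] z0.181
[-0.021, 0.025, -0.017, 0.187, 0.115, 0.306] z0.182
[-0.028, 0.034, -0.025, 0.252, 0.159, 0.401] z0.185
[-0.034, 0.045, -0.036, 0.317, 0.206, 0.492] z0.189
--
[0.001, 0.008, -0.015, 0.069, 0.047, 0.086] z0.194
[0.002, 0.017, -0.033, 0.14, 0.095, 0.168] z0.199
[0.002, 0.026, -0.052, 0.212, 0.145, 0.245] z0.206
[0.002, 0.036, -0.073, 0.287, 0.196, 0.317] z0.213
```

```bash

python3 -m pendant '[[0.05,-0.02,-0.012,0.012,0.067,0.007,0.116],[0.05,-0.038,-0.024,0.023,0.131,0.017,0.233],[0.05,-0.055,-0.036,0.032,0.194,0.028,0.35],[0.05,-0.07,-0.047,0.04,0.255,0.042,0.467],[0.05,-0.084,-0.058,0.046,0.315,0.059,0.584]]'
python3 -m pendant '[[0.05,-0.016,0.001,0.006,0.06,0.02,0.115],[0.05,-0.031,0.001,0.01,0.12,0.044,0.229],[0.05,-0.044,0.002,0.013,0.18,0.07,0.341],[0.05,-0.057,0.004,0.014,0.239,0.1,0.452],[0.05,-0.069,0.006,0.015,0.297,0.134,0.561]]'
python3 - <<'E'
from fk import *
rows(jhigh,10)
E
```

```text
clock: 13.2
tool_pos: [0.5008, 0.2012, 0.2077]
tcp_rot: [-0.049, 0.744, 0.658, 0.1]
ft_force: [0.4, -1.0, -0.9]
finger_gap: 0.0577
clock: 13.7
tool_pos: [0.4986, 0.1357, 0.1753]
tcp_rot: [-0.228, 0.874, 0.427, 0.032]
ft_force: [-0.7, -0.8, -1.3]
finger_gap: 0.0581
err [-0.0046  0.0048 -0.0004] now [0.4986 0.1357 0.1753] [-0.04  0.12  2.01  0.46  1.22 -1.16] to [-0.51  0.37  1.94  0.91  1.62 -0.87] [ 5.420e-01 -4.000e-04  2.125e-01]
[-0.007, 0.006, -0.004, 0.055, 0.033, 0.093] z0.175
[-0.013, 0.013, -0.009, 0.11, 0.068, 0.183] z0.176
[-0.018, 0.02, -0.016, 0.167, 0.105, 0.271] z0.178
[-0.024, 0.027, -0.023, 0.224, 0.145, 0.356] z0.180
[-0.029, 0.035, -0.032, 0.282, 0.186, 0.437] z0.184
--
[0.0, 0.007, -0.013, 0.061, 0.042, 0.078] z0.188
[0.0, 0.013, -0.027, 0.123, 0.084, 0.153] z0.193
[0.001, 0.021, -0.043, 0.186, 0.129, 0.223] z0.199
[0.0, 0.029, -0.06, 0.251, 0.174, 0.29] z0.206
[-0.0, 0.037, -0.078, 0.316, 0.22, 0.353] z0.213
--
```

```bash

python3 -m pendant '[[0.05,-0.007,0.006,-0.004,0.055,0.033,0.093],[0.05,-0.013,0.013,-0.009,0.11,0.068,0.183],[0.05,-0.018,0.02,-0.016,0.167,0.105,0.271],[0.05,-0.024,0.027,-0.023,0.224,0.145,0.356],[0.05,-0.029,0.035,-0.032,0.282,0.186,0.437]]'
python3 - <<'E'
from fk import *
rows(jhigh,5)
go(s0+[0,0,.21]-.006*zl,Rl)
E
```

```text
clock: 14.2
tool_pos: [0.5098, 0.0818, 0.1804]
tcp_rot: [-0.389, 0.899, 0.203, -0.0]
ft_force: [0.6, -0.6, -1.4]
finger_gap: 0.0578
err [-0.0052  0.0088  0.0009] now [0.5098 0.0818 0.1804] [-0.29  0.25  1.97  0.69  1.42 -1.02] to [-0.51  0.37  1.94  0.91  1.62 -0.87] [ 5.420e-01 -4.000e-04  2.125e-01]
[0.001, 0.005, -0.013, 0.06, 0.042, 0.076] z0.185
[0.002, 0.011, -0.027, 0.121, 0.085, 0.149] z0.191
[0.003, 0.018, -0.043, 0.184, 0.13, 0.219] z0.198
[0.003, 0.024, -0.06, 0.248, 0.175, 0.284] z0.205
[0.003, 0.032, -0.079, 0.313, 0.221, 0.345] z0.213
--
shift [ 0.0047  0.0398 -0.085 ] rv [0.3132 0.2209 0.345 ] 29.5 j [-0.286  0.254  1.974  0.685  1.42  -1.017] p [0.5098 0.0818 0.1804]
```

```bash

python3 -m pendant '[[0.05,0.001,0.007,-0.015,0.06,0.042,0.076],[0.05,0.002,0.014,-0.03,0.121,0.085,0.149],[0.05,0.003,0.021,-0.047,0.184,0.13,0.219],[0.05,0.004,0.03,-0.065,0.248,0.175,0.284],[0.05,0.005,0.04,-0.085,0.313,0.221,0.345]]'
python3 -m pendant '[[0.05,0,0,0,0,0,0],[0.05,0,0,0,0,0,0]]'
python3 - <<'E'
from fk import *
go(s0+[0,0,.21]-.006*zl,Rl)
im,X=cloud('scene'); im2,Y=cloud('top'); cv2.imwrite('pics/s7.png',np.hstack([cv2.resize(im[120:240,270:390],None,fx=3.3,fy=3.3),cv2.resize(im2[140:260,260:380],None,fx=3.3,fy=3.3)]))
cv2.imwrite('pics/full_s.png',im); np.save('s7.npy',X); np.save('t7.npy',Y)
E
```

```text
clock: 14.7
tool_pos: [0.5412, -0.0007, 0.2094]
tcp_rot: [-0.539, 0.843, -0.004, -0.002]
ft_force: [0.4, -0.2, -0.8]
finger_gap: 0.0581
clock: 14.9
tool_pos: [0.5397, -0.0008, 0.2062]
tcp_rot: [-0.539, 0.842, -0.005, -0.004]
ft_force: [-0.1, 0.4, -1.3]
finger_gap: 0.0578
shift [ 0.0022 -0.0059 -0.0023] rv [-0.0037  0.0005 -0.0133] 0.8 j [-0.529  0.394  1.924  0.902  1.622 -0.871] p [ 0.5397 -0.0008  0.2062]
```

View pics/s7.png

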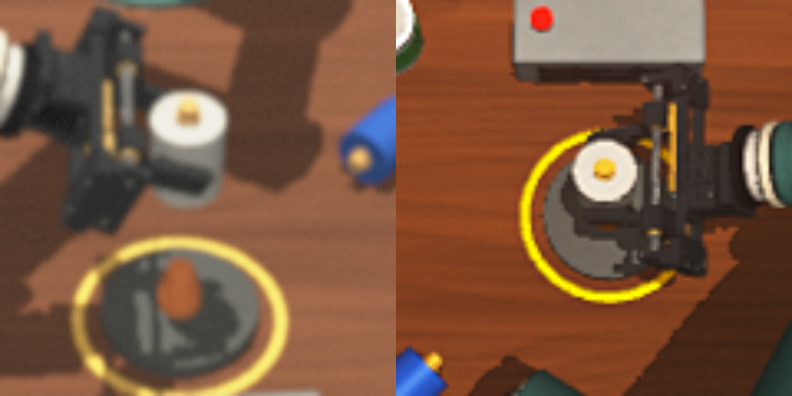

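```bash
cat > cup.py <<'E'
from fk import *
def cupend(zg,boxes):
    out=[]
    for c in ('top','scene'):
        im,X=cloud(c); l,t,r,b=boxes[c]
        m=mask(im,(0,0,175),(179,60,255),boxes[c]); n,lab,st,ce=cv2.connectedComponentsWithStats(m); k=1+np.argmax(st[1:,4]); M=(lab==k)
        H=hull(M); P=X[M]; P=P[np.isfinite(P[:,2])]; z=np.median(P[:,2]); Q=P[abs(P[:,2]-z)<.012]
        A=np.c_[Q[:,:2]-Q[:,:2].mean(0),np.ones(len(Q))]; f=np.linalg.lstsq(A,Q[:,2],rcond=None)[0]
        print(c,st[k],'zmed',z.round(4),'slope',f[:2].round(3),'hull circ @zg',circ(plane(c,H,zg)))
        ell=cv2.fitEllipse(H); print('   ellipse centre',plane(c,[ell[0]],zg).round(4))
E
python3 - <<'E'
from cup import *
p,R,s=tool(); gz=(p+R.apply([0,0,.006])); print('g',gz)
m=R.apply([0,np.cos(T),np.sin(T)]); print('nominal mouth dir',m)
cupend(gz[2]+.029,{'top':(310,180,336,204),'scene':(310,145,345,178)})
print(-R.inv().apply([0,0,1]))
E
```

```text
g [0.54024696 0.00557767 0.20538504]
nominal mouth dir [-0.00951032  0.00329656 -0.99994934]
top [314 182  19  19 232] zmed 0.2341 slope [-0.016 -0.014] hull circ @zg (array([0.5403, 0.0086]), np.float64(0.0282))
   ellipse centre [[0.5402 0.0086 0.2344]]
scene [316 147  23  17 243] zmed 0.2351 slope [ 0.001 -0.   ] hull circ @zg (array([0.5395, 0.009 ]), np.float64(0.0298))
   ellipse centre [[0.5402 0.0089 0.2344]]
[0.00952068 0.90764236 0.41963639]
```

```bash

python3 -m pendant '[[0.05,0.002,0.018,0.005,-0.004,0,-0.013],[0.05,0.002,0.038,0.014,-0.004,0,-0.013],[0.05,0.0025,0.056,0.022,-0.004,0,-0.013],[0.05,0.0025,0.075,0.031,-0.004,0,-0.013],[0.05,0.0025,0.092,0.039,-0.004,0,-0.013]]'
python3 -m pendant '[[0.05,0,0,0,0,0,0],[0.05,0,0,0,0,0,0]]'
python3 - <<'E'
from cup import *
p,R,s=tool(); gz=(p+R.apply([0,0,.006])); print('g',gz,s['ft_force']); go(p+[.01,0,0],Rl);go(p+[0,.01,0],Rl);go(p+[0,0,-.01],Rl)
cupend(gz[2]+.029,{'top':(305,180,342,220),'scene':(305,150,345,205)})
im,X=cloud('scene'); im2,Y=cloud('top'); cv2.imwrite('pics/s8.png',np.hstack([cv2.resize(im[140:240,280:380],None,fx=4,fy=4),cv2.resize(im2[160:260,270:370],None,fx=4,fy=4)]))
E
```

```text
clock: 15.6
tool_pos: [0.5425, -0.002, 0.1085]
tcp_rot: [-0.536, 0.844, 0.003, 0.001]
ft_force: [-0.2, -0.2, -1.9]
finger_gap: 0.0581
clock: 15.8
tool_pos: [0.5425, -0.0011, 0.1089]
tcp_rot: [-0.536, 0.844, 0.004, 0.0]
ft_force: [0.1, -0.3, -1.6]
finger_gap: 0.0583
g [0.54243025 0.0043107  0.1063786 ] [ 0.05197957 -0.34393294 -1.64001   ]
shift [ 0.01    0.0001 -0.    ] rv [0.002  0.0036 0.0072] 0.5 j [-0.526  0.546  1.931  0.899  1.519 -1.014] p [ 0.5425 -0.0011  0.1089]
shift [ 0.0001 -0.0042  0.0091] rv [0.002  0.0036 0.0072] 0.5 j [-0.526  0.546  1.931  0.899  1.519 -1.014] p [ 0.5425 -0.0011  0.1089]
shift [-0.      0.0091  0.0042] rv [0.002  0.0036 0.0072] 0.5 j [-0.526  0.546  1.931  0.899  1.519 -1.014] p [ 0.5425 -0.0011  0.1089]
top [315 189  18  18 204] zmed 0.1352 slope [-0.01  -0.019] hull circ @zg (array([0.5421, 0.0077]), np.float64(0.0283))
   ellipse centre [[0.542  0.0077 0.1354]]
scene [315 176  22  16 237] zmed 0.1358 slope [0.013 0.013] hull circ @zg (array([0.542 , 0.0071]), np.float64(0.0293))
   ellipse centre [[0.5425 0.0071 0.1354]]
```

View pics/s8.png

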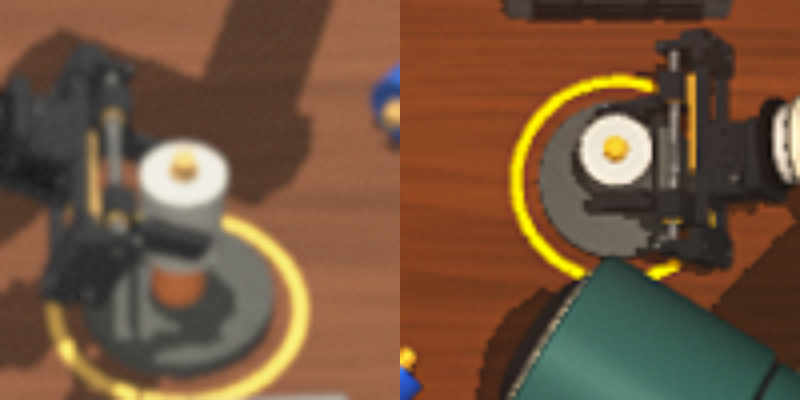

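```bash

python3 -m pendant '[[0.05,0,0.01,0.003,0,0,0],[0.05,0,0.02,0.007,0,0,0],[0.05,0,0.03,0.012,0,0,0],[0.05,0,0.038,0.015,0,0,0],[0.05,0,0.038,0.015,0,0,0]]'
python3 -m pendant '[[0.05,0,0,0,0,0,0]]'
python3 - <<'E'
from cup import *
p,R,s=tool(); gz=(p+R.apply([0,0,.006])); print('g',gz,s['ft_force'])
cupend(gz[2]+.029,{'top':(305,180,342,220),'scene':(305,150,345,215)})
E
```

```text
clock: 16.5
tool_pos: [0.5425, -0.0043, 0.0671]
tcp_rot: [-0.536, 0.844, 0.003, 0.0]
ft_force: [-0.7, 0.3, -1.2]
finger_gap: 0.0582
clock: 16.6
tool_pos: [0.5425, -0.0043, 0.0667]
tcp_rot: [-0.537, 0.844, 0.003, 0.0]
ft_force: [-0.0, 0.4, -0.4]
finger_gap: 0.0581
g [0.54243332 0.00114651 0.06420036] [-0.04350983  0.37619314 -0.37040289]
top [316 192  17  17 193] zmed 0.0926 slope [ 0.016 -0.024] hull circ @zg (array([0.5419, 0.0043]), np.float64(0.0281))
   ellipse centre [[0.5418 0.0043 0.0932]]
scene [314 186  21  17 231] zmed 0.093 slope [ 0.024 -0.004] hull circ @zg (array([0.5418, 0.0046]), np.float64(0.0297))
   ellipse centre [[0.5422 0.0045 0.0932]]
```

```bash

python3 -m pendant '[[0.05,0,0.0013,0.0006,0,0,0],[0.05,0,0.0027,0.0013,0,0,0],[0.05,0,0.0027,0.0013,0,0,0]]'
python3 -m pendant '[[0.05,0,0.0009,0.0004,0,0,0],[0.05,0,0.0018,0.0008,0,0,0],[0.05,0,0.0018,0.0008,0,0,0]]'
python3 -m pendant '[[0.05,0,0.0009,0.0004,0,0,0],[0.05,0,0.0009,0.0004,0,0,0]]'
```

```text
clock: 17.0
tool_pos: [0.5424, -0.0042, 0.0639]
tcp_rot: [-0.537, 0.844, 0.003, 0.0]
ft_force: [0.5, -0.4, -1.4]
finger_gap: 0.0578
clock: 17.3
tool_pos: [0.5424, -0.0043, 0.0619]
tcp_rot: [-0.537, 0.844, 0.003, 0.0]
ft_force: [-1.0, 0.0, -2.0]
finger_gap: 0.0578
clock: 17.5
tool_pos: [0.5425, -0.0043, 0.0618]
tcp_rot: [-0.537, 0.843, 0.003, 0.0]
ft_force: [-0.4, -1.7, 3.4]
finger_gap: 0.0578
```

```bash

python3 -m pendant '[[0.05,0,0.001,0.0005,0,0,0],[0.05,0,0.001,0.0005,0,0,0]]' 15
python3 - <<'E'
from cup import *
p,R,s=tool(); gz=(p+R.apply([0,0,.006])); print('g',gz,s['ft_force'])
cupend(.088,{'top':(305,180,342,220),'scene':(305,150,345,215)})
E
```

```text
clock: 17.7
tool_pos: [0.5425, -0.0043, 0.0617]
tcp_rot: [-0.538, 0.843, 0.004, 0.0]
ft_force: [-1.7, -2.1, 6.1]
finger_gap: 0.0581
g [0.54252321 0.00110909 0.05919521] [-1.70016198 -2.06274371  6.1410625 ]
top [316 192  17  17 192] zmed 0.0872 slope [0.011 0.02 ] hull circ @zg (array([0.5423, 0.0043]), np.float64(0.0283))
   ellipse centre [[0.5422 0.0043 0.088 ]]
scene [314 188  21  16 228] zmed 0.0882 slope [ 0.03  -0.012] hull circ @zg (array([0.5418, 0.0047]), np.float64(0.0297))
   ellipse centre [[0.5421 0.0046 0.088 ]]
```

Seated: the closed end is at z 0.088 as expected and the contact force is 6 N. I'll open gradually, then back out along the tool's −z with a slight rise.

```bash

python3 -m pendant '[[0.06,0,0,0,0,0,0],[0.063,0,0,0,0,0,0],[0.067,0,0,0,0,0,0],[0.072,0,0,0,0,0,0],[0.078,0,0,0,0,0,0]]'
python3 -m pendant '[[0.08,0,0,-0.01,0,0,0],[0.08,0,0,-0.03,0,0,0],[0.08,0,0,-0.055,0,0,0],[0.08,0,0,-0.085,0,0,0],[0.08,0,0,-0.115,0,0,0]]'
python3 -m pendant '[[0.08,0,-0.02,-0.02,0,0,0],[0.08,0,-0.04,-0.03,0,0,0],[0.08,0,-0.06,-0.03,0,0,0],[0.08,0,-0.06,-0.03,0,0,0]]'
python3 - <<'E'
from cup import *
cupend(.088,{'top':(305,180,342,220),'scene':(305,150,345,215)})
for c in ('top','scene'):
    im,X=cloud(c); m=mask(im,(22,120,120),(35,255,255),(285,165,365,245)); v,u=np.nonzero(m); print('ring',circ(plane(c,np.c_[u,v],0)))
    cv2.imwrite(f'pics/end_{c}.png',im)
im2=cv2.imread('pics/end_top.png'); cv2.imwrite('pics/s9.png',np.hstack([cv2.resize(im[140:260,260:380],None,fx=3.3,fy=3.3),cv2.resize(im2[140:260,260:380],None,fx=3.3,fy=3.3)]))
print(tool()[0],bot.get_state()['ft_force'])
E
```

```text
clock: 18.3
tool_pos: [0.5425, -0.0042, 0.0616]
tcp_rot: [-0.538, 0.843, 0.004, 0.0]
ft_force: [-0.4, -0.3, -1.0]
finger_gap: 0.0774
clock: 18.8
tool_pos: [0.5429, -0.111, 0.1112]
tcp_rot: [-0.538, 0.843, 0.004, 0.001]
ft_force: [0.5, 0.1, -0.3]
finger_gap: 0.0796
clock: 19.2
tool_pos: [0.5437, -0.1149, 0.1814]
tcp_rot: [-0.536, 0.844, 0.005, 0.003]
ft_force: [0.2, -0.3, -0.0]
finger_gap: 0.0802
top [316 192  17  17 194] zmed 0.0875 slope [ 0.009 -0.004] hull circ @zg (array([0.5425, 0.0042]), np.float64(0.0284))
   ellipse centre [[0.5424 0.0042 0.088 ]]
scene [314 187  21  17 232] zmed 0.0882 slope [0.008 0.005] hull circ @zg (array([0.5415, 0.0045]), np.float64(0.0299))
   ellipse centre [[0.5419 0.0044 0.088 ]]
ring (array([0.5436, 0.0061]), np.float64(0.0881))
ring (array([0.5415, 0.0055]), np.float64(0.0898))
[ 0.54216886 -0.11325537  0.17740029] [ 0.16533907  0.60482477 -0.78823317]
```

```bash
python3 - <<'E'
from h import *
im=cv2.imread('pics/end_top.png'); m=mask(im,(0,0,30),(179,75,255),(292,175,345,240)); m=cv2.morphologyEx(m,cv2.MORPH_OPEN,np.ones((3,3)))
H=hull(m); P=plane('top',H,.018); k=(P[:,1]>.02); print('foot left-side',circ(P[k]),len(P[k]))
print(bot.finish_job())
E
```

```text
foot left-side (array([0.5413, 0.0059]), np.float64(0.0683)) 10
the job is handed in; nothing more can be done
None
```

I slid the steel stand into the yellow ring by its peg. I then turned the metal cup upside down, lowered it over the peg until the rim touched the foot, released it, backed the arm off and handed the job in at about 20 s. `finish_job()` reports no verdict, so the result rests on my own checks below.

| Check after release | Measured | Target |
|---|---|---|
| Foot centre | (0.541, 0.006) | – |
| Ring centre, top / scene camera | (0.544, 0.006) / (0.542, 0.006) | foot centre within 16 mm |
| Cup axis | (0.542, 0.004), about 2 mm from the foot centre | within 12 mm |
| Cup's closed end height | 0.0875–0.088 m | 0.088 m (rim on foot) |
| Cup end slope | under 1° | within about 6° |
| Wrist force | about 1 N or less (sensor noise) | robot touching nothing |

- **Not seen:** I hit the 12-picture viewing limit, so I could not look at the final scene; those last checks are numbers only.
- **Bystanders:** I did not re-measure them at the end. No unexpected contact force showed during the moves.
- **Cameras:** they disagreed by about 2 mm on the ring and stand positions, well inside the tolerances.

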